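# Find the loose module in a used fuse box

## Task

Before this used fuse box goes on the shelf: one of the five plug-in modules on its floor sits loose because its hidden catch has snapped, and they all look alike. Feel which one it is by tugging each gently straight up (a pull of over about 25 N would break a sound catch), then lift the loose one out and set it down, not drop it, in the blue tray. Leave the other four in their sockets and do not disturb the other things on the bench.

Things in the scene. Friction and masses are not known exactly. Their poses are not given: they have to be found in the camera images.
- fuse_box: vehicle fuse box, lid off: opaque black tub bolted to the bench, 200 (its x) x 260 (its y) mm, rim 55 mm high, walls 4 mm, origin at the centre of its underside. On its floor five modules stand in sockets 25 mm high at (x, y) = (-50,-76), (-50,0), (-50,76), (50,-76), (50,76) mm, in any order. Fuses up to 28 mm high fill (50,0) and the strip x = 0. One hidden catch, in any socket, has snapped.
- module1_mid (a point): plug-in module with green top: centre of its grey housing, 64 (its x) x 34 (its y) x 44 mm high, 47 mm above the bench, parallel to the fuse box; 100 to 210 g. A foot reaches 19 mm below the housing into the socket. 29 mm or more are free beside each long side. A held module rises about 1.5 mm, then resists like a stiff spring (6 N per mm); the loose one lifts straight out by its weight alone. Both look the same.
- module2_mid (a point): plug-in module with blue top: centre of its grey housing, 64 (its x) x 34 (its y) x 44 mm high, 47 mm above the bench, parallel to the fuse box; 100 to 210 g. A foot reaches 19 mm below the housing into the socket. 29 mm or more are free beside each long side. A held module rises about 1.5 mm, then resists like a stiff spring (6 N per mm); the loose one lifts straight out by its weight alone. Both look the same.
- module3_mid (a point): plug-in module with yellow top: centre of its grey housing, 64 (its x) x 34 (its y) x 44 mm high, 47 mm above the bench, parallel to the fuse box; 100 to 210 g. A foot reaches 19 mm below the housing into the socket. 29 mm or more are free beside each long side. A held module rises about 1.5 mm, then resists like a stiff spring (6 N per mm); the loose one lifts straight out by its weight alone. Both look the same.
- module4_mid (a point): plug-in module with orange top: centre of its grey housing, 64 (its x) x 34 (its y) x 44 mm high, 47 mm above the bench, parallel to the fuse box; 100 to 210 g. A foot reaches 19 mm below the housing into the socket. 29 mm or more are free beside each long side. A held module rises about 1.5 mm, then resists like a stiff spring (6 N per mm); the loose one lifts straight out by its weight alone. Both look the same.
- module5_mid (a point): plug-in module with white top: centre of its grey housing, 64 (its x) x 34 (its y) x 44 mm high, 47 mm above the bench, parallel to the fuse box; 100 to 210 g. A foot reaches 19 mm below the housing into the socket. 29 mm or more are free beside each long side. A held module rises about 1.5 mm, then resists like a stiff spring (6 N per mm); the loose one lifts straight out by its weight alone. Both look the same.
- catch1 (a joint): a sound springy catch hidden under one of the modules, not told which (the numbers have nothing to do with the modules' numbers): how far it is bent up, m; 0 at rest, 1 mm for each 6 N of pull on its module; it breaks beyond 4 mm.
- catch2 (a joint): a sound springy catch hidden under one of the modules, not told which (the numbers have nothing to do with the modules' numbers): how far it is bent up, m; 0 at rest, 1 mm for each 6 N of pull on its module; it breaks beyond 4 mm.
- catch3 (a joint): a sound springy catch hidden under one of the modules, not told which (the numbers have nothing to do with the modules' numbers): how far it is bent up, m; 0 at rest, 1 mm for each 6 N of pull on its module; it breaks beyond 4 mm.
- catch4 (a joint): a sound springy catch hidden under one of the modules, not told which (the numbers have nothing to do with the modules' numbers): how far it is bent up, m; 0 at rest, 1 mm for each 6 N of pull on its module; it breaks beyond 4 mm.
- tray: blue open tray, fixed on the bench, 200 mm (its x) x 160 mm (its y), rim 35 mm high, walls and floor 4 mm; origin at the centre of its underside.
- damper_mid (a point): bystander: a used shock absorber, 380 mm long, 52 mm thick, lying on the bench; this point is its middle.
- box_lid: bystander: the fuse box's black lid, 206 x 266 x 30 mm, lying on the bench; origin under its centre.
- screwdriver: bystander: screwdriver with red handle, 220 mm long, lying on the bench.
- fuse_jar: bystander: small jar with yellow cap, 68 mm across, 85 mm high, standing on the bench; origin under its centre.

How it is judged:
By the outcome, as a careful person would: the job done as asked, in the order asked, and still so for the second after the job is handed in, with the robot touching nothing.
It also fails if it takes over 72 s, if anything falls off the work surface, if the arm or the gripper's body presses on something with over 40 N, if the wrist force passes 120 N, or if a joint passes its speed limit or range.

## Robot

A 6-joint arm with a two-finger parallel gripper is mounted at the origin on the work surface. World frame = base frame: x ahead of the robot, y to its left, z up, the work surface at z = 0. Lengths are in m, angles in degrees, forces in N, time in s.
With the tool pointing down it reaches from about 0.25 to 0.725 m from the base axis. Payload 9.7 kg.
Tool frame: the origin (TCP) lies at the very end of the fingers, on their centre line; the grasp point (between the pads) lies 19 mm behind it; y points along the fingers, x is the direction in which the jaws open and shut, and the axes are right-handed (so a half turn about y gives the same grasp; the last joint's range is limited). The gripper opens to 85 mm and grips with 20 to 120 N. Pads are 22 mm wide; open, the fingers measure 114 mm over their backs; the gripper's body (76 mm by 85 mm) begins 54 mm behind the grasp point. The pads swing forward as they close: fully open they stand 13 mm farther back than shut.
Start: joints at [77.177, 4.979, 10.078, 95.1, 0, 90], TCP at [0.122, 0.536, 0.231] pointing down, gripper open.
Joint ranges: [-179.16, 179.16], [-48.56, 103.87], [-65.8, 70.77], [-126.05, 130.52], [-82.76, 87.17], [-180, 180]. Speed limits (degrees/s): [127.2, 127.2, 147.25, 180, 180, 180].

## Interface

Orientations are given as [roll, pitch, yaw] about the fixed x, y, z axes, in that order (R = Rz(yaw) Ry(pitch) Rx(roll)).
In Python, from workcell import bot gives the robot as it stands.
- The arm moves only by the shell command python3 -m jog 'ROWS' [FORCE]. ROWS is JSON, a list of rows, each a list of 7 numbers: the closure, from 0 (fully open) to 1 (shut), then the shift along the world's x, y, z in units of 25 mm (1.0 is 25 mm), then the turn, a rotation vector about the world's x, y, z in units of 5 degrees (1.0 is 5 degrees). A call has 1 to 5 rows; each row is the pose to reach, as a shift and turn from the pose commanded when the call began; what a row does not reach only later rows make up. A row lasts 1/10 s, in which the tool goes at most 50 mm and 8.59 degrees, less where a joint would pass 70% of its speed; a pose out of reach is approached as far as the arm can. A call with a gripper value outside its range is refused whole. The fingers move at their own pace and stop on an object; FORCE is the grip in N (left out, the last holds). Time passes only in rows, so rows that repeat a pose let the fingers close. It gives the time, the measured TCP pose, the force and the opening at its end, in the units of the state.
- bot.get_obs(): the state, without advancing time (a new reading comes with each control period).
- bot.camera(name): name is "scene" or "top" or "wrist"; returns (picture, depth): 384x512x3 uint8, red, green, blue; 384x512 float32, m along the optical axis (not along the pixel's ray), 0 where there is no reading.
- bot.camera_model(name): a dict with "fx", "fy", "cx", "cy" (pixels), "rvec" (rotation vector, rad) and "tvec" (3), from world to camera coordinates, as OpenCV has them; the wrist camera has in their place "tool_from_camera" (4x4, takes a point from camera to tool coordinates, whose origin is the TCP and whose axes are the tool frame's). Camera axes: x right, y down, z forward; pixel columns grow to the right and rows downward; lengths in m; the calibration is good to about 2 mm. A picture is of the moment at which its call begins: read the wrist's pose just before it. camera_model takes no time and is no camera call.
- bot.job_done(): hands the job in, once; it reports no verdict.
Trained networks look in the newest picture that a camera, given by its name, has taken for a name from the list of things; names that differ only in an ending like _2 or _b are one class to them, and where a whole thing is asked for, a point or a joint stands for the part that bears it (a point fixed in the world has none). Each returns a list of dicts, best first, with "conf" (0 to 1); they miss things now and then, are a little off and sometimes report something else, mostly with a low value. They report only what shows in the picture. A call takes as long as a camera call.
- bot.regions_of(camera, label): "pixels" (384x512 bool, what is visible of it) and "point" ([row, column] in pixels, amid what is visible of it).
The state is a dict: "time": time; "q": joint angles; "qd": joint speeds; "joint_efforts": joint torques, N m; "ee_pos": TCP position; "tcp_rot": TCP orientation; "wrist_force": force on the tool from outside, world axes, zero at the start; "torque": the same for the moment, N m; "opening": finger opening in m.
Only numpy, scipy, OpenCV 4.12 (cv2) and the standard library are available. Lean on these libraries where they do the work, as an engineer would, in place of code of your own. Each camera call takes 0.05 s, during which the arm holds its last target. There are 200 camera calls.

## Working session

There is one attempt and no reset: what is moved stays moved. The work goes in short steps, Python scripts to look and compute and a shell command to move; the robot and the scene stay as the last step left them, time stands still between calls to the robot, and variables do not carry over. Pictures are saved under pics/ and viewed, about 8 in all and at most 12, crops included, and the job is handed in when it is done.

```bash
mkdir -p pics; ls
cat > h.py <<'E'
import numpy as np, cv2
from workcell import bot
def world(name, rc, depth, T=None):
    m=bot.camera_model(name); r,c=np.atleast_2d(rc).T
    d=depth[r.astype(int),c.astype(int)]
    P=np.c_[(c-m['cx'])/m['fx']*d,(r-m['cy'])/m['fy']*d,d]
    if 'rvec' in m:
        R=cv2.Rodrigues(np.array(m['rvec'],float))[0]
        return (P-np.array(m['tvec']).ravel())@R
    M=np.array(m['tool_from_camera']); return T,(P@M[:3,:3].T+M[:3,3])
E
python3 - <<'E'
from h import *
print(bot.get_obs())
for n in("top","scene"):
    p,d=bot.camera(n); cv2.imwrite(f'pics/{n}0.png',p[...,::-1]); np.save(f'{n}d.npy',d)
    for l in ["module1_mid","module2_mid","module3_mid","module4_mid","module5_mid","tray","fuse_box"]:
        for r in bot.regions_of(n,l)[:1]:
            m=r['pixels']&(d>0); W=world(n,np.argwhere(m),d)
            print(n,l,round(r['conf'],2),np.round(r['point']),m.sum(),'med',np.median(W,0).round(3),'min',np.percentile(W,2,axis=0).round(3),'max',np.percentile(W,98,axis=0).round(3))
E
```

```text
pics
{'time': 0.0, 'q': array([ 7.71765218e+01,  5.01023913e+00,  1.00329021e+01,  9.50988474e+01,
       -4.45460355e-04,  9.00021710e+01]), 'qd': array([-0.07643225, -0.08067411,  0.06219723,  0.11220897,  0.0459555 ,
        0.0092546 ]), 'joint_efforts': array([ 1.48554358e-03, -5.20400798e+01,  4.64785874e+01,  1.69294380e-02,
        7.93887375e-05, -5.71027982e-06]), 'ee_pos': array([0.12202153, 0.53605295, 0.23057743]), 'tcp_rot': array([-9.00004483e+01,  7.61843632e-02,  7.71743508e+01]), 'wrist_force': array([ 0.23807894, -0.73111875, -0.41082844]), 'torque': array([ 0.05062136, -0.00494027, -0.01009517]), 'opening': 0.08517735002099605}
top module1_mid 0.63 [214. 334.] 223 med [ 0.464 -0.238  0.068] min [ 0.435 -0.274 -0.   ] max [ 0.496 -0.221  0.074]
top module2_mid 0.74 [221. 294.] 198 med [ 0.446 -0.088  0.068] min [ 0.415 -0.108  0.007] max [ 0.478 -0.071  0.074]
top module3_mid 0.66 [190. 338.] 204 med [ 0.564 -0.225  0.067] min [ 0.534 -0.244  0.03 ] max [ 0.595 -0.208  0.074]
top module4_mid 0.66 [216. 313.] 189 med [ 0.455 -0.163  0.068] min [ 0.426 -0.181  0.044]
[... 491 characters left out ...]
e module2_mid 0.72 [154. 255.] 277 med [ 0.458 -0.079  0.062] min [ 0.416 -0.108  0.026] max [ 0.483 -0.068  0.074]
scene module3_mid 0.6 [148. 208.] 263 med [ 0.574 -0.215  0.06 ] min [ 0.539 -0.241  0.027] max [ 0.602 -0.205  0.073]
scene module4_mid 0.55 [145. 242.] 281 med [ 0.465 -0.154  0.059] min [ 0.418 -0.199  0.022] max [ 0.491 -0.144  0.073]
scene module5_mid 0.66 [169. 237.] 268 med [ 0.554 -0.065  0.064] min [ 0.518 -0.091  0.033] max [ 0.581 -0.057  0.073]
scene tray 0.92 [213. 290.] 2906 med [0.534 0.165 0.005] min [ 0.428  0.078 -0.001] max [0.645 0.26  0.036]
scene fuse_box 0.56 [160. 231.] 2690 med [ 0.534 -0.141  0.025] min [ 0.4   -0.292 -0.   ] max [ 0.629 -0.013  0.065]
```

Run:
```python
import numpy as np,cv2
S=np.array([[-50,-76],[-50,76],[50,-76],[-50,0],[50,76]])/1e3
P=np.array([[.464,-.238],[.446,-.088],[.564,-.225],[.455,-.163],[.544,-.076]])
A,B=S-S.mean(0),P-P.mean(0); H=A.T@B
y=np.arctan2(H[0,1]-H[1,0],H[0,0]+H[1,1]); R=np.array([[np.cos(y),-np.sin(y)],[np.sin(y),np.cos(y)]])
F=A@R.T+P.mean(0); print(np.degrees(y),F.round(4),(F-P).round(4),P.mean(0)-R@S.mean(0))
a=cv2.imread('pics/top0.png')[60:320,130:430]; b=cv2.imread('pics/scene0.png')[60:320,100:400]
cv2.imwrite('pics/v1.png',np.hstack([cv2.resize(a,None,fx=1.33,fy=1.33),cv2.resize(b,None,fx=1.33,fy=1.33)]))
from workcell import bot
m=bot.camera_model('wrist'); print(m)
```

```text
7.226886271274543 [[ 0.4645 -0.2384]
 [ 0.4454 -0.0876]
 [ 0.5637 -0.2258]
 [ 0.4549 -0.163 ]
 [ 0.5446 -0.0751]] [[ 0.0005 -0.0004]
 [-0.0006  0.0004]
 [-0.0003 -0.0008]
 [-0.0001 -0.    ]
 [ 0.0006  0.0009]] [ 0.50452056 -0.15674201]
{'fx': 310.34895699510395, 'fy': 310.34895699510395, 'cx': 253.05199308484487, 'cy': 192.56216890795142, 'tool_from_camera': array([[ 9.99999607e-01, -1.27718426e-04,  8.77328971e-04,
        -9.06179073e-04],
       [-8.74208712e-04, -3.06762610e-01,  9.51785657e-01,
        -1.42389911e-01],
       [ 1.47571158e-04, -9.51786050e-01, -3.06762601e-01,
         7.88446672e-02],
       [ 0.00000000e+00,  0.00000000e+00,  0.00000000e+00,
         1.00000000e+00]])}
```

View pics/v1.png

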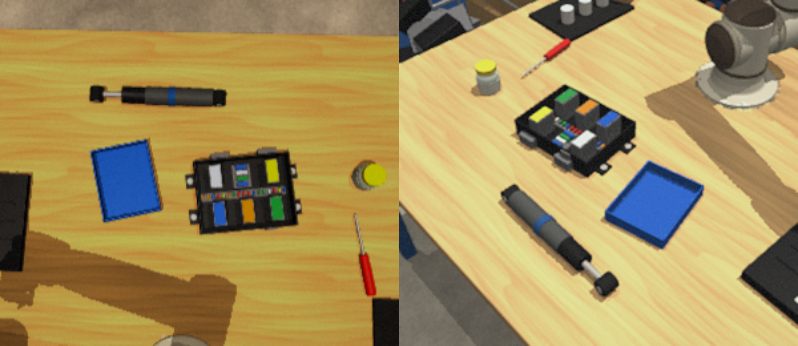

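```bash
python3 -m jog '[[0,1,-2,0,0,0,1.6],[0,2,-4,0,0,0,3.2],[0,3,-6,0,0,0,4],[0,4,-8,0,0,0,4],[0,4,-9,0,0,0,4]]' 60; python3 -c "
from workcell import bot
o=bot.get_obs();print(o['q'].round(1),o['ee_pos'],o['tcp_rot'])"
```

```text
time: 1.3
ee_pos: [0.2228, 0.3096, 0.2311]
tcp_rot: [-90.0, -0.0, 97.2]
wrist_force: [0.4, -0.0, 0.1]
opening: 0.0854
[ 54.3 -17.9 -10.7  97.2  -0.   47.1] [0.22281335 0.30958567 0.23113603] [-9.00305473e+01 -6.46883390e-03  9.71787943e+01]
```

```bash
python3 -m jog '[[0,0.9,-1.8,0,0,0,0],[0,1.7,-3.4,0,0,0,0],[0,2.5,-5.1,0,0,0,0],[0,3.4,-6.8,0,0,0,0],[0,4.2,-8.5,0,0,0,0]]' >/dev/null; python3 -m jog '[[0,0.9,-1.8,0,0,0,0],[0,1.7,-3.4,0,0,0,0],[0,2.5,-5.1,0,0,0,0],[0,3.4,-6.8,0,0,0,0],[0,4.2,-8.5,0,0,0,0]]'; python3 -m jog '[[0,0.9,-1.9,0,0,0,0],[0,0.9,-1.9,0,0,0,0],[0,0.9,-1.9,0,0,0,0]]'
cat >> h.py <<'E'
from scipy.spatial.transform import Rotation as Ro
def wrist(fn=None):
    o=bot.get_obs(); p,d=bot.camera('wrist')
    m=bot.camera_model('wrist'); M=np.array(m['tool_from_camera']); R=Ro.from_euler('xyz',o['tcp_rot'],degrees=True).as_matrix()
    r,c=np.indices(d.shape); P=np.stack([(c-m['cx'])/m['fx']*d,(r-m['cy'])/m['fy']*d,d],-1)
    W=(P@M[:3,:3].T+M[:3,3])@R.T+o['ee_pos']
    if fn: cv2.imwrite(fn,p[...,::-1])
    return o,p,d,W
E
python3 - <<'E'
from h import *
o,p,d,W=wrist('pics/w1.png'); print(o['ee_pos'],o['tcp_rot'],o['q'].round(1))
for i in range(1,6):
    for r in bot.regions_of('wrist',f'module{i}_mid')[:1]:
        m=r['pixels']&(d>0); w=W[m]; z=np.percentile(w[:,2],90); t=w[np.abs(w[:,2]-z)<.006][:,:2].astype(np.float32)
        print(i,round(r['conf'],2),m.sum(),round(float(z),4),t.mean(0).round(4),cv2.minAreaRect(t*1000))
E
```

```text
time: 2.3
ee_pos: [0.4326, -0.116, 0.2314]
tcp_rot: [-90.0, 0.0, 97.1]
wrist_force: [1.0, 0.9, 0.6]
opening: 0.0856
time: 2.6
ee_pos: [0.4545, -0.1621, 0.2307]
tcp_rot: [-89.9, -0.0, 97.0]
wrist_force: [0.5, 0.1, 0.6]
opening: 0.0853
[ 0.45448045 -0.16206993  0.23067483] [-8.99254466e+01 -4.91034756e-02  9.70465080e+01] [-19.6  -4.2   0.8  95.1   0.  -26.7]
1 0.95 2611 0.0705 [ 0.4615 -0.2394] ((463.1322326660156, -240.06710815429688), (63.27460479736328, 34.12946319580078), 6.999238014221191)
2 0.9 2553 0.0706 [ 0.443  -0.0905] ((444.4674987792969, -89.4340591430664), (63.7298583984375, 34.227760314941406), 7.25037145614624)
3 0.75 2214 0.0705 [ 0.5597 -0.2271] ((561.835693359375, -227.6513214111328), (63.08597946166992, 34.126800537109375), 7.09453821182251)
4 0.82 2226 0.0706 [ 0.4525 -0.1649] ((453.8273620605469, -164.99899291992188), (63.82666015625, 33.406959533691406), 7.739234924316406)
5 0.86 2137 0.0707 [ 0.5409 -0.0786] ((543.042236328125, -77.36976623535156), (63.671260833740234, 33.753150939941406), 7.121510028839111)
```

View pics/w1.png

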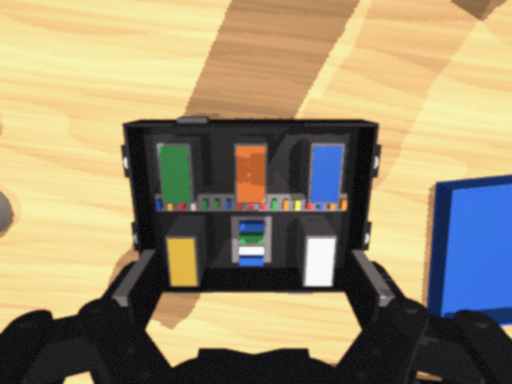

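```bash
python3 -m jog '[[0.4,0,-0.1,-1,0,0,0],[0.4,0,-0.1,-2.5,0,0,0],[0.4,0,-0.1,-4,0,0,0],[0.4,0,-0.1,-4.4,0,0,0],[0.4,0,-0.1,-4.4,0,0,0]]' 60
python3 - <<'E'
from h import *
o,p,d,W=wrist('pics/w2.png'); print(o['ee_pos'],o['tcp_rot'],o['opening'])
E
```

```text
time: 3.4
ee_pos: [0.4538, -0.163, 0.1207]
tcp_rot: [-89.9, -0.0, 97.2]
wrist_force: [-0.3, -0.3, 0.5]
opening: 0.0512
[ 0.45383987 -0.16299598  0.1207384 ] [-8.99045965e+01 -4.89440171e-02  9.72204382e+01] 0.05118023928111758
```

View pics/w2.png

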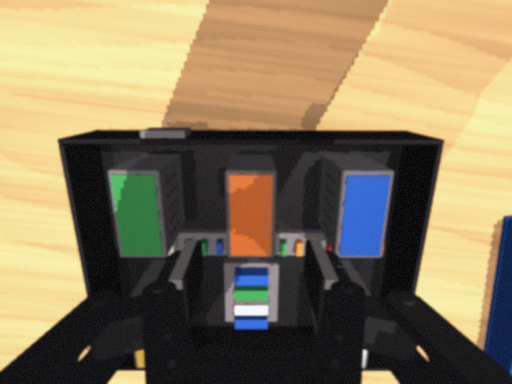

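The fingers (columns 185 and 315) straddle the orange module (227–273) evenly. I'll lower, grip and read a baseline.

```bash
python3 -m jog '[[0.4,0,0,-1.5,0,0,0],[0.4,0,0,-2.8,0,0,0],[0.4,0,0,-3.4,0,0,0],[0.4,0,0,-3.4,0,0,0]]' 60; python3 -m jog '[[1,0,0,0,0,0,0],[1,0,0,0,0,0,0],[1,0,0,0,0,0,0],[1,0,0,0,0,0,0]]' 60; python3 -m jog '[[1,0,0,0.04,0,0,0],[1,0,0,0.08,0,0,0],[1,0,0,0.08,0,0,0]]';python3 -m jog '[[1,0,0,0.04,0,0,0],[1,0,0,0.04,0,0,0]]'
```

```text
time: 3.85
ee_pos: [0.4543, -0.1635, 0.0361]
tcp_rot: [-89.9, -0.0, 97.2]
wrist_force: [0.2, 0.9, 0.2]
opening: 0.0512
time: 4.25
ee_pos: [0.4559, -0.1642, 0.0387]
tcp_rot: [-90.2, 0.1, 97.2]
wrist_force: [-0.0, -0.2, 6.6]
opening: 0.0331
time: 4.55
ee_pos: [0.4547, -0.1638, 0.0387]
tcp_rot: [-90.0, 0.0, 97.2]
wrist_force: [-0.7, -0.4, 4.2]
opening: 0.0331
time: 4.75
ee_pos: [0.4545, -0.1637, 0.0393]
tcp_rot: [-90.0, -0.0, 97.2]
wrist_force: [0.6, -0.1, -1.1]
opening: 0.0331
```

```bash
python3 -m jog '[[1,0,0,0.06,0,0,0],[1,0,0,0.06,0,0,0]]';python3 -m jog '[[1,0,0,0.06,0,0,0],[1,0,0,0.06,0,0,0]]';python3 -m jog '[[1,0,0,0.04,0,0,0],[1,0,0,0.04,0,0,0]]'
```

```text
time: 4.95
ee_pos: [0.4543, -0.1636, 0.0405]
tcp_rot: [-90.0, -0.0, 97.2]
wrist_force: [0.3, 0.1, -3.7]
opening: 0.0331
time: 5.15
ee_pos: [0.4543, -0.1636, 0.0416]
tcp_rot: [-90.0, -0.0, 97.2]
wrist_force: [1.9, -0.9, -9.9]
opening: 0.0333
time: 5.35
ee_pos: [0.4542, -0.1636, 0.0425]
tcp_rot: [-89.9, -0.0, 97.2]
wrist_force: [3.0, -1.1, -14.8]
opening: 0.0329
```

Orange is held: 14.8 N after about 4 mm. I'll lower it, release, and go on to green.

```bash
python3 -m jog '[[1,0,0,-0.14,0,0,0],[0.4,0,0,-0.14,0,0,0],[0.4,0,0,-0.14,0,0,0],[0.4,0,0,-0.14,0,0,0]]'; python3 -m jog '[[0.4,0,0,1.3,0,0,0],[0.4,0,0,2.5,0,0,0],[0.4,0.2,-1.5,2.5,0,0,0],[0.4,0.38,-3.02,2.5,0,0,0],[0.4,0.38,-3.02,2.5,0,0,0]]'
python3 - <<'E'
from h import *
o,p,d,W=wrist('pics/w3.png'); print(o['ee_pos'],o['tcp_rot'],o['opening'],o['wrist_force'])
E
```

```text
time: 5.75
ee_pos: [0.4551, -0.1639, 0.0407]
tcp_rot: [-90.1, 0.0, 97.2]
wrist_force: [0.2, -0.8, -0.0]
opening: 0.0513
time: 6.25
ee_pos: [0.4647, -0.2425, 0.1029]
tcp_rot: [-90.1, 0.1, 97.0]
wrist_force: [-1.5, 0.2, -0.4]
opening: 0.0509
[ 0.46469279 -0.24248921  0.10292658] [-90.077893     0.10574374  97.0313823 ] 0.050865769188367764 [-1.47243427  0.16293102 -0.35050472]
```

View pics/w3.png

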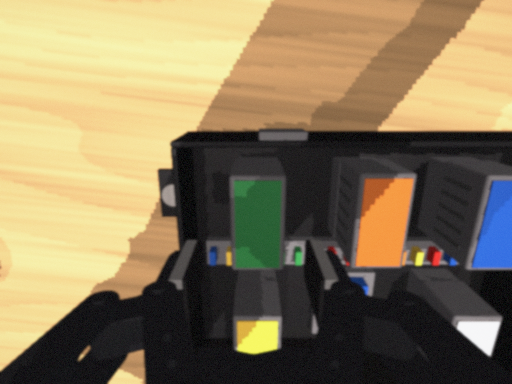

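Green (columns 232–285) lies between the fingers (185 and 315). The small offset is motion still settling, and orange is back in place. I'll tug green.

```bash
python3 -m jog '[[0.4,0,0,-0.6,0,0,0],[0.4,0,0,-1.8,0,0,0],[0.4,0,0,-2.6,0,0,0],[0.4,0,0,-2.6,0,0,0]]'; python3 -m jog '[[1,0,0,0,0,0,0],[1,0,0,0,0,0,0],[1,0,0,0,0,0,0],[1,0,0,0,0,0,0]]' 60; python3 -m jog '[[1,0,0,0.06,0,0,0],[1,0,0,0.12,0,0,0],[1,0,0,0.12,0,0,0]]';python3 -m jog '[[1,0,0,0.04,0,0,0],[1,0,0,0.04,0,0,0]]'
```

```text
time: 6.7
ee_pos: [0.4621, -0.2373, 0.0337]
tcp_rot: [-89.7, -0.2, 97.2]
wrist_force: [0.3, 0.2, 0.3]
opening: 0.051
time: 7.1
ee_pos: [0.4644, -0.2393, 0.038]
tcp_rot: [-90.1, 0.0, 97.2]
wrist_force: [-0.1, -1.2, -0.9]
opening: 0.0332
time: 7.4
ee_pos: [0.4641, -0.2392, 0.0401]
tcp_rot: [-90.0, -0.0, 97.2]
wrist_force: [1.8, -0.8, -6.6]
opening: 0.0334
time: 7.6
ee_pos: [0.4641, -0.2392, 0.0408]
tcp_rot: [-90.0, -0.0, 97.2]
wrist_force: [3.1, -2.4, -10.0]
opening: 0.0331
```

Green is held (10 N). Next is blue.

```bash
python3 -m jog '[[1,0,0,-0.14,0,0,0],[0.4,0,0,-0.14,0,0,0],[0.4,0,0,-0.14,0,0,0],[0.4,0,0,-0.14,0,0,0]]'; python3 -m jog '[[0.4,0,0,1.3,0,0,0],[0.4,0,0,2.5,0,0,0],[0.4,-0.2,1.6,2.6,0,0,0],[0.4,-0.4,3.2,2.6,0,0,0],[0.4,-0.6,4.8,2.6,0,0,0]]'; python3 -m jog '[[0.4,-0.16,1.23,0,0,0,0],[0.4,-0.16,1.23,0,0,0,0],[0.4,-0.16,1.23,-0.1,0,0,0]]'; python3 -m jog '[[0.4,0,0,-0.8,0,0,0],[0.4,0,0,-1.8,0,0,0],[0.4,0,0,-2.5,0,0,0],[0.4,0,0,-2.5,0,0,0]]'; python3 -m jog '[[1,0,0,0,0,0,0],[1,0,0,0,0,0,0],[1,0,0,0,0,0,0],[1,0,0,0,0,0,0]]' 60; python3 -m jog '[[1,0,0,0.06,0,0,0],[1,0,0,0.12,0,0,0],[1,0,0,0.12,0,0,0]]'
```

```text
time: 8.0
ee_pos: [0.4643, -0.2393, 0.0383]
tcp_rot: [-90.0, 0.0, 97.2]
wrist_force: [-1.0, -0.6, 0.1]
opening: 0.051
time: 8.5
ee_pos: [0.4489, -0.1183, 0.1034]
tcp_rot: [-90.1, 0.0, 97.1]
wrist_force: [0.7, -0.5, -0.1]
opening: 0.0514
time: 8.8
ee_pos: [0.4455, -0.0882, 0.101]
tcp_rot: [-90.1, 0.0, 97.3]
wrist_force: [-0.1, -0.1, -0.2]
opening: 0.0513
time: 9.2
ee_pos: [0.4436, -0.0892, 0.0354]
tcp_rot: [-89.8, -0.1, 97.1]
wrist_force: [-1.1, -1.1, 0.0]
opening: 0.0513
time: 9.6
ee_pos: [0.4456, -0.0888, 0.0387]
tcp_rot: [-90.1, 0.0, 97.2]
wrist_force: [1.2, -2.1, 2.4]
opening: 0.0329
time: 9.9
ee_pos: [0.445, -0.0884, 0.0407]
tcp_rot: [-90.0, -0.0, 97.2]
wrist_force: [0.4, -0.3, -4.8]
opening: 0.0331
```

```bash
python3 -m jog '[[1,0,0,0.05,0,0,0],[1,0,0,0.05,0,0,0]]'
```

```text
time: 10.1
ee_pos: [0.4449, -0.0884, 0.0415]
tcp_rot: [-90.0, -0.0, 97.2]
wrist_force: [3.3, -0.7, -10.0]
opening: 0.0332
```

Blue is held (10 N). Next is white.

```bash
python3 -m jog '[[1,0,0,-0.14,0,0,0],[0.4,0,0,-0.14,0,0,0],[0.4,0,0,-0.14,0,0,0],[0.4,0,0,-0.14,0,0,0]]'; python3 -m jog '[[0.4,0,0,1.3,0,0,0],[0.4,0,0,2.5,0,0,0],[0.4,1.5,0.2,2.6,0,0,0],[0.4,3,0.4,2.6,0,0,0],[0.4,3.97,0.5,2.6,0,0,0]]'; python3 -m jog '[[0.4,0,0,0,0,0,0],[0.4,0,0,-0.1,0,0,0]]'
python3 - <<'E'
from h import *
o,p,d,W=wrist('pics/w4.png'); print(o['ee_pos'],o['tcp_rot'],o['opening'],o['wrist_force'])
for i in range(1,6):
    for r in bot.regions_of('wrist',f'module{i}_mid')[:1]:
        m=r['pixels']&(d>0); w=W[m]; z=np.percentile(w[:,2],90); t=w[np.abs(w[:,2]-z)<.006][:,:2].astype(np.float32)
        print(i,round(r['conf'],2),m.sum(),round(float(z),4),cv2.minAreaRect(t*1000))
E
```

```text
time: 10.5
ee_pos: [0.4452, -0.0885, 0.0389]
tcp_rot: [-90.0, 0.0, 97.2]
wrist_force: [-0.2, 0.0, -0.0]
opening: 0.0514
time: 11.0
ee_pos: [0.5465, -0.0757, 0.104]
tcp_rot: [-90.1, 0.0, 97.2]
wrist_force: [-0.2, -0.0, -0.5]
opening: 0.0511
time: 11.2
ee_pos: [0.5442, -0.0759, 0.1009]
tcp_rot: [-90.0, -0.0, 97.2]
wrist_force: [0.2, 0.8, -0.2]
opening: 0.0509
[ 0.54424079 -0.07587604  0.10088024] [-8.99604614e+01 -7.01962980e-03  9.71999557e+01] 0.05092253810011227 [ 0.2322012   0.83384725 -0.15968701]
1 0.97 4821 0.0624 ((466.6434631347656, -221.9242401123047), (52.913108825683594, 4.788681507110596), 4.603236675262451)
2 0.59 7285 0.0705 ((449.0888366699219, -88.24154663085938), (54.33000183105469, 34.15532302856445), 7.239946365356445)
3 0.71 7359 0.07 ((561.8284301757812, -223.47286987304688), (64.29898834228516, 27.73871612548828), 6.181293487548828)
4 0.67 9444 0.0704 ((457.9408874511719, -163.19583129882812), (53.628623962402344, 34.56121826171875), 7.572975158691406)
5 0.74 7323 0.07 ((561.8313598632812, -223.95733642578125), (63.97169494628906, 27.79741859436035), 7.119599342346191)
```

View pics/w4.png

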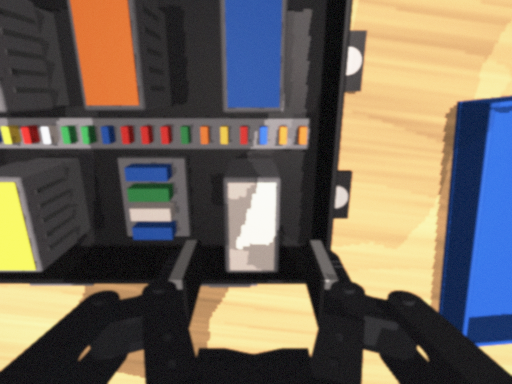

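White (columns 226–279) is centred between the fingers (188 and 320), and orange and blue sit in their sockets. I'll tug white.

```bash
python3 -m jog '[[0.4,0,0,-0.8,0,0,0],[0.4,0,0,-1.8,0,0,0],[0.4,0,0,-2.5,0,0,0],[0.4,0,0,-2.5,0,0,0]]'; python3 -m jog '[[1,0,0,0,0,0,0],[1,0,0,0,0,0,0],[1,0,0,0,0,0,0],[1,0,0,0,0,0,0]]' 60; python3 -m jog '[[1,0,0,0.06,0,0,0],[1,0,0,0.12,0,0,0],[1,0,0,0.12,0,0,0]]'; python3 -m jog '[[1,0,0,0.04,0,0,0],[1,0,0,0.04,0,0,0]]'
```

```text
time: 11.9
ee_pos: [0.5425, -0.0758, 0.0363]
tcp_rot: [-89.8, -0.1, 97.2]
wrist_force: [-0.7, 0.3, -0.7]
opening: 0.0512
time: 12.3
ee_pos: [0.5449, -0.0761, 0.0398]
tcp_rot: [-90.1, 0.0, 97.2]
wrist_force: [-0.0, 0.5, 5.6]
opening: 0.0332
time: 12.6
ee_pos: [0.5443, -0.0759, 0.0415]
tcp_rot: [-90.0, -0.0, 97.2]
wrist_force: [-0.9, -0.6, -1.3]
opening: 0.0329
time: 12.8
ee_pos: [0.5443, -0.076, 0.0424]
tcp_rot: [-90.0, -0.0, 97.2]
wrist_force: [0.0, 0.4, -1.8]
opening: 0.0328
```

```bash
python3 -m jog '[[1,0,0,0.06,0,0,0],[1,0,0,0.06,0,0,0]]'; python3 -m jog '[[1,0,0,0.04,0,0,0],[1,0,0,0.04,0,0,0]]'
```

```text
time: 13.0
ee_pos: [0.5444, -0.076, 0.0442]
tcp_rot: [-90.0, 0.0, 97.2]
wrist_force: [-0.7, -0.6, -2.2]
opening: 0.0332
time: 13.2
ee_pos: [0.5444, -0.076, 0.0452]
tcp_rot: [-90.0, 0.0, 97.2]
wrist_force: [-0.2, 0.1, -1.4]
opening: 0.0331
```

White rises over 5 mm at about 1.5–2 N, so it's loose. I'll set it back down and tug yellow too before lifting anything out.

```bash
python3 -m jog '[[1,0,0,-0.1,0,0,0],[1,0,0,-0.2,0,0,0],[0.4,0,0,-0.2,0,0,0],[0.4,0,0,-0.2,0,0,0],[0.4,0,0,-0.2,0,0,0]]'; python3 -m jog '[[0.4,0,0,1.3,0,0,0],[0.4,0,0,2.5,0,0,0],[0.4,0.2,-1.6,2.6,0,0,0],[0.4,0.4,-3.2,2.6,0,0,0],[0.4,0.6,-4.8,2.6,0,0,0]]'; python3 -m jog '[[0.4,0.16,-1.23,0,0,0,0],[0.4,0.16,-1.23,0,0,0,0],[0.4,0.16,-1.23,-0.1,0,0,0]]'; python3 -m jog '[[0.4,0,0,-0.8,0,0,0],[0.4,0,0,-1.8,0,0,0],[0.4,0,0,-2.6,0,0,0],[0.4,0,0,-2.6,0,0,0]]'; python3 -m jog '[[1,0,0,0,0,0,0],[1,0,0,0,0,0,0],[1,0,0,0,0,0,0],[1,0,0,0,0,0,0]]' 60; python3 -m jog '[[1,0,0,0.06,0,0,0],[1,0,0,0.12,0,0,0],[1,0,0,0.12,0,0,0]]'
```

```text
time: 13.7
ee_pos: [0.5444, -0.076, 0.0402]
tcp_rot: [-90.0, 0.0, 97.2]
wrist_force: [0.1, -0.0, 0.2]
opening: 0.0516
time: 14.2
ee_pos: [0.5597, -0.1972, 0.1058]
tcp_rot: [-90.1, 0.0, 97.2]
wrist_force: [1.1, 0.6, 0.2]
opening: 0.0509
time: 14.5
ee_pos: [0.5633, -0.2273, 0.1026]
tcp_rot: [-90.0, -0.0, 97.1]
wrist_force: [-0.3, 0.4, 0.0]
opening: 0.0515
time: 14.9
ee_pos: [0.5617, -0.2248, 0.0346]
tcp_rot: [-89.8, -0.1, 97.3]
wrist_force: [0.2, -0.4, -0.4]
opening: 0.0513
time: 15.3
ee_pos: [0.5639, -0.2267, 0.0387]
tcp_rot: [-90.1, 0.0, 97.2]
wrist_force: [-0.2, 0.6, 2.9]
opening: 0.0335
time: 15.6
ee_pos: [0.5632, -0.2268, 0.0404]
tcp_rot: [-90.0, -0.0, 97.2]
wrist_force: [0.3, 0.3, -4.0]
opening: 0.0331
```

```bash
python3 -m jog '[[1,0,0,0.05,0,0,0],[1,0,0,0.05,0,0,0]]'
```

```text
time: 15.8
ee_pos: [0.5631, -0.2267, 0.0412]
tcp_rot: [-90.0, -0.0, 97.2]
wrist_force: [2.6, -1.0, -7.6]
opening: 0.0331
```

Yellow is held (7.6 N). I'll release it, return to white, grip and lift.

```bash
python3 -m jog '[[1,0,0,-0.14,0,0,0],[0.4,0,0,-0.14,0,0,0],[0.4,0,0,-0.14,0,0,0],[0.4,0,0,-0.14,0,0,0]]'; python3 -m jog '[[0.4,0,0,1.3,0,0,0],[0.4,0,0,2.5,0,0,0],[0.4,-0.2,1.6,2.6,0,0,0],[0.4,-0.4,3.2,2.6,0,0,0],[0.4,-0.6,4.8,2.6,0,0,0]]'; python3 -m jog '[[0.4,-0.16,1.23,0,0,0,0],[0.4,-0.16,1.23,0,0,0,0],[0.4,-0.16,1.23,-0.1,0,0,0]]'
python3 - <<'E'
from h import *
o=bot.get_obs(); print(o['ee_pos'])
p,d=bot.camera('top'); r=bot.regions_of('top','tray')[0]; m=r['pixels']&(d>0)
W=world('top',np.argwhere(m),d).astype(np.float32)
print(cv2.minAreaRect(W[:,:2]*1000)); f=W[W[:,2]<.015]; print(cv2.minAreaRect(f[:,:2]*1000),np.median(f[:,2]))
for i in range(1,6):
    for r in bot.regions_of('top',f'module{i}_mid')[:1]:
        m=r['pixels']&(d>0); w=world('top',np.argwhere(m),d); print(i,round(r['conf'],2),m.sum(),np.median(w,0).round(3))
E
```

```text
time: 16.2
ee_pos: [0.5635, -0.2268, 0.0386]
tcp_rot: [-90.0, 0.0, 97.2]
wrist_force: [0.5, 0.1, 0.3]
opening: 0.0509
time: 16.7
ee_pos: [0.5482, -0.1057, 0.1038]
tcp_rot: [-90.1, 0.0, 97.1]
wrist_force: [0.1, -0.8, -1.0]
opening: 0.0511
time: 17.0
ee_pos: [0.5446, -0.0755, 0.1014]
tcp_rot: [-90.1, 0.0, 97.3]
wrist_force: [0.5, -0.6, -0.0]
opening: 0.0509
[ 0.54464607 -0.07546334  0.10138369]
((534.8809814453125, 171.68362426757812), (211.68055725097656, 166.77667236328125), 13.335616111755371)
((534.3123779296875, 174.04354858398438), (211.60775756835938, 161.85801696777344), 13.259150505065918) 0.003016385
1 0.56 208 [ 0.461 -0.234  0.068]
3 0.77 191 [ 0.56  -0.226  0.068]
```

```bash
python3 -m jog '[[0.4,0,0,-0.8,0,0,0],[0.4,0,0,-1.8,0,0,0],[0.4,0,0,-2.5,0,0,0],[0.4,0,0,-2.5,0,0,0]]'; python3 -m jog '[[1,0,0,0,0,0,0],[1,0,0,0,0,0,0],[1,0,0,0,0,0,0],[1,0,0,0,0,0,0]]' 60; python3 -m jog '[[1,0,0,0.1,0,0,0],[1,0,0,0.15,0,0,0],[1,0,0,0.2,0,0,0],[1,0,0,0.25,0,0,0]]'
```

```text
time: 17.75
ee_pos: [0.5427, -0.0761, 0.0357]
tcp_rot: [-89.8, -0.1, 97.1]
wrist_force: [-0.1, -0.3, 0.3]
opening: 0.0515
time: 18.15
ee_pos: [0.5449, -0.0761, 0.0393]
tcp_rot: [-90.1, 0.0, 97.2]
wrist_force: [0.7, -0.3, 3.0]
opening: 0.0328
time: 18.55
ee_pos: [0.5442, -0.0759, 0.0445]
tcp_rot: [-90.0, -0.0, 97.2]
wrist_force: [0.1, -0.0, -2.4]
opening: 0.033
```

```bash
python3 -m jog '[[1,0,0,0.3,0,0,0],[1,0,0,0.6,0,0,0],[1,0,0,0.9,0,0,0],[1,0,0,1.2,0,0,0],[1,0,0,1.5,0,0,0]]'; python3 -m jog '[[1,0,0,0.5,0,0,0],[1,0,0,1,0,0,0],[1,0,0,1.5,0,0,0],[1,0,0,2,0,0,0],[1,0,0,2.3,0,0,0]]'
python3 - <<'E'
from h import *
o,p,d,W=wrist('pics/w5.png'); print(o['ee_pos'],o['wrist_force'])
E
```

```text
time: 19.05
ee_pos: [0.5444, -0.076, 0.0829]
tcp_rot: [-90.0, 0.0, 97.2]
wrist_force: [0.6, -0.2, -2.0]
opening: 0.0331
time: 19.55
ee_pos: [0.5447, -0.076, 0.1413]
tcp_rot: [-90.1, 0.0, 97.2]
wrist_force: [0.2, -0.1, -0.9]
opening: 0.0331
[ 0.54472138 -0.07603876  0.14125135] [ 0.16708574 -0.0575807  -0.93905449]
```

View pics/w5.png

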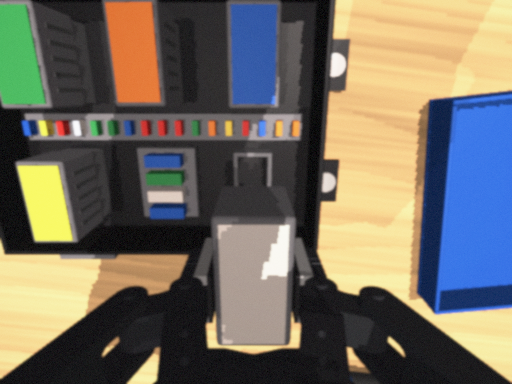

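The white module is out and square in the pads (columns 215–293), its socket at (252,170) is empty, and the other four are seated. I'll carry it to the tray.

```bash
python3 -m jog '[[1,-0.05,0.9,0,0,0,0],[1,-0.1,2.2,0,0,0,0],[1,-0.15,3.5,0,0,0,0],[1,-0.2,4.8,0,0,0,0],[1,-0.22,6,0,0,0,0]]'; python3 -m jog '[[1,-0.05,1.2,0,0,0,0],[1,-0.1,2.4,0,0,0,0],[1,-0.2,3.3,0,0,0,0],[1,-0.22,3.76,0,0,0,0],[1,-0.22,3.76,0,0,0,0]]'; python3 -m jog '[[1,0,0,-0.6,0,0,0],[1,0,0,-1.4,0,0,0],[1,0,0,-2.2,0,0,0],[1,0,0,-2.8,0,0,0],[1,0,0,-3.2,0,0,0]]'
python3 - <<'E'
from h import *
for i in range(1): o,p,d,W=wrist('pics/w6.png'); print(o['ee_pos'],o['wrist_force'])
p,d=bot.camera('scene'); cv2.imwrite('pics/s6.png',cv2.resize(p[100:300,180:400,::-1],None,fx=1.8,fy=1.8))
a=cv2.imread('pics/s6.png'); b=cv2.imread('pics/w6.png')[24:,:]; cv2.imwrite('pics/v6.png',cv2.resize(np.hstack([a,b]),(800,320)))
E
```

```text
time: 20.1
ee_pos: [0.5385, 0.0754, 0.1393]
tcp_rot: [-90.0, -0.0, 97.2]
wrist_force: [0.1, -0.3, -1.7]
opening: 0.0331
time: 20.6
ee_pos: [0.5331, 0.169, 0.1392]
tcp_rot: [-90.0, 0.0, 97.3]
wrist_force: [0.2, -0.8, -2.2]
opening: 0.0332
time: 21.1
ee_pos: [0.5327, 0.1669, 0.0575]
tcp_rot: [-89.9, 0.0, 97.1]
wrist_force: [0.3, -0.1, -1.9]
opening: 0.0333
[0.53274128 0.16687935 0.05751267] [ 0.32886588 -0.07337221 -1.86755408]
```

View pics/v6.png

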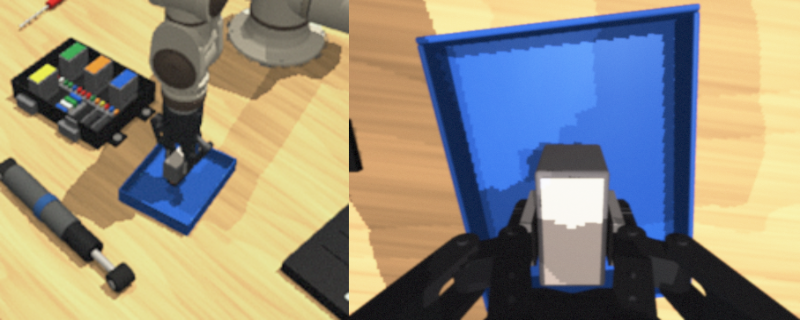

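The module hangs upright over the middle of the tray with room around the fingers. I'll lower it gently to contact.

```bash
python3 -m jog '[[1,0,0,-0.2,0,0,0],[1,0,0,-0.4,0,0,0],[1,0,0,-0.6,0,0,0],[1,0,0,-0.7,0,0,0],[1,0,0,-0.7,0,0,0]]'; python3 -m jog '[[1,0,0,-0.04,0,0,0],[1,0,0,-0.08,0,0,0],[1,0,0,-0.08,0,0,0]]'; python3 -m jog '[[1,0,0,-0.03,0,0,0],[1,0,0,-0.06,0,0,0],[1,0,0,-0.06,0,0,0]]'
```

```text
time: 21.7
ee_pos: [0.5331, 0.168, 0.0417]
tcp_rot: [-90.0, 0.0, 97.2]
wrist_force: [0.6, 0.2, -1.8]
opening: 0.0332
time: 22.0
ee_pos: [0.5333, 0.1681, 0.04]
tcp_rot: [-90.0, -0.0, 97.2]
wrist_force: [0.2, -0.6, -2.5]
opening: 0.033
time: 22.3
ee_pos: [0.5333, 0.168, 0.0384]
tcp_rot: [-90.0, 0.0, 97.2]
wrist_force: [0.5, -1.3, -2.4]
opening: 0.0329
```

```bash
python3 -m jog '[[1,0,0,-0.03,0,0,0],[1,0,0,-0.05,0,0,0],[1,0,0,-0.05,0,0,0]]'; python3 -m jog '[[1,0,0,-0.03,0,0,0],[1,0,0,-0.03,0,0,0]]'
```

```text
time: 22.6
ee_pos: [0.5333, 0.168, 0.0373]
tcp_rot: [-90.0, -0.0, 97.2]
wrist_force: [-0.8, 1.2, -0.2]
opening: 0.033
time: 22.8
ee_pos: [0.5334, 0.168, 0.0373]
tcp_rot: [-90.0, -0.0, 97.2]
wrist_force: [-2.2, -0.7, 4.9]
opening: 0.0329
```

Contact at z 0.037, as expected. I'll release and rise.

```bash
python3 -m jog '[[0.9,0,0,0,0,0,0],[0.6,0,0,0,0,0,0],[0.4,0,0,0,0,0,0],[0.35,0,0,0,0,0,0],[0.35,0,0,0,0,0,0]]'; python3 -m jog '[[0.35,0,0,0.5,0,0,0],[0.35,0,0,1.2,0,0,0],[0.35,0,0,2.4,0,0,0],[0.35,0,0,4,0,0,0],[0.35,0,0,5,0,0,0]]'; python3 -m jog '[[0.35,-3,1.5,0.5,0,0,0],[0.35,-3,1.5,0.5,0,0,0],[0.35,-3,1.5,0.5,0,0,0]]'
python3 - <<'E'
from h import *
o,p,d,W=wrist('pics/w7.png')
r=bot.regions_of('wrist','module5_mid')
for x in r[:1]:
    w=W[x['pixels']&(d>0)]; z=np.percentile(w[:,2],90); t=w[np.abs(w[:,2]-z)<.006][:,:2].astype(np.float32); print(x['conf'],z,cv2.minAreaRect(t*1000))
s,_=bot.camera('scene'); t,td=bot.camera('top')
cv2.imwrite('pics/v7.png',np.hstack([cv2.resize(s[60:320,100:400,::-1],(400,346)),cv2.resize(t[60:320,130:430,::-1],(400,346))]))
E
```

```text
time: 23.3
ee_pos: [0.5333, 0.168, 0.0365]
tcp_rot: [-90.0, 0.0, 97.2]
wrist_force: [-1.1, 0.5, 0.1]
opening: 0.0556
time: 23.8
ee_pos: [0.5338, 0.1682, 0.1654]
tcp_rot: [-90.2, -0.0, 97.2]
wrist_force: [0.9, -0.5, -0.6]
opening: 0.0555
time: 24.1
ee_pos: [0.4562, 0.2069, 0.1766]
tcp_rot: [-90.1, -0.1, 97.3]
wrist_force: [0.7, -0.3, 0.4]
opening: 0.0557
0.78 0.06839066781188204 ((531.7103881835938, 168.15567016601562), (63.028804779052734, 33.96005630493164), 7.937195301055908)
```

View pics/v7.png

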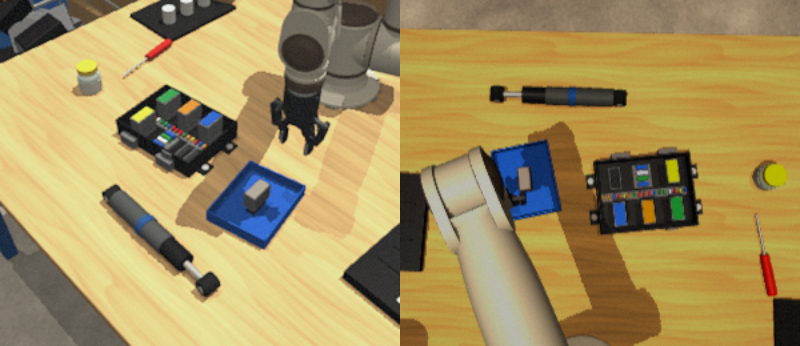

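View pics/w7.png

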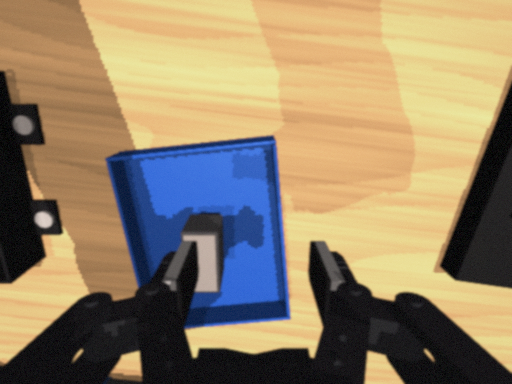

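The white module stands upright in the tray (scene view 258,193; top at z = 0.068, against 0.067 expected). The other four are in their sockets and the bystanders are where they were. The gripper is clear, so I'll hand in.

```bash
python3 -m jog '[[0.35,0,0,0,0,0,0],[0.35,0,0,0,0,0,0]]'; python3 -c "
from workcell import bot
print(bot.job_done())"
```

```text
time: 24.5
ee_pos: [0.4588, 0.2051, 0.1737]
tcp_rot: [-90.0, 0.0, 97.1]
wrist_force: [-0.1, 0.7, -0.3]
opening: 0.0553
the job is handed in; nothing more can be done
None
```

The loose module was the white one. It is now standing upright in the blue tray, and I handed the job in at 24.5 s of the 72 s allowed.

- **Tugs:** I tugged all five before lifting any. Orange held at 14.8 N, green and blue at 10 N, and yellow at 7.6 N. White rose more than 5 mm at only its own weight, about 2 N. The pulls on the sound catches stayed well under 25 N.
- **Placing:** I lowered the white module until it touched the tray floor and only then released it. A measurement afterwards put its top at 68 mm, where about 67 mm was expected, near the tray's middle.
- **Last checks:** The last pictures show the other four modules in their sockets, the bystanders apparently where they were, and the gripper clear of everything. After the placing, I judged the four modules and the bystanders by eye and did not measure them again.
- **Disagreements:** The top and wrist cameras differed by 1–2 mm on the module positions, and I used the mean. While the gripper was in the way, the recogniser once took the yellow module for white and gave wrong outlines for some others. I did not use those readings.

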